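# Shift the gearbox lever into the green slot

### The job

Push the gearbox's black-knobbed lever through its gate, out of the middle column and fully home into the corner slot with the green marker, without running it into any of the other coloured slots on the way. Only push the knob with the fingertips or the outside of the fingers, not hard (under about 30 N), and do not grip it; leave the things standing around where they are.

Things in the scene. Friction and masses are not known exactly. Their poses are not given: they have to be found in the camera images.
- gearbox: Grey gearbox fixed to the table, 120 mm (x) by 130 mm (y), feet to 164 mm (y), top plate 100 mm above the table; a shaft stub reaches 94 mm out on its +y side. Origin under its centre at table height, z up; turned about z by up to 0.4 rad. The lever's pivot is 20 mm above this origin.
- gate (a point): Centre of the gate in the gearbox's flat aluminium top plate, at the plate's top; axes as the gearbox. A cross channel along y (x -9 to 9, y -36 to 36 mm) is crossed by three slots 16 mm wide along x, at y = -28, 0, 28 mm, each from x = -31 to 31 mm. The 12 mm plate tongues between slots have round ends. The lever stands up through it.
- knob (a point): Centre of the lever's black ball knob, 36 mm across, 150 mm along the lever from its pivot; 170 mm above the table when upright. In the gearbox frame: x = 0 in the cross channel, y = 0 in the middle column, y about +-51 mm in an outer column; fully home in a corner slot about x = +-45, y = +-49 mm, 154 mm high. Below it a collar 18 mm across.
- stem (a point): Point on the lever's 10 mm round steel stem, 84 mm from the pivot, about level with the gate plate when the lever leans. Fully home in a corner slot it is about 17 mm (seen from above) from the centre of that slot's coloured marker.
- shift (a joint): Lever lean along the gearbox's x axis, rad: 0 in the cross channel, positive towards +x, about +-0.31 at the slot ends. Stiff hinge (about 1.7 N at the knob moves it), stays where it is left.
- select (a joint): Lever lean across, along the gearbox's y axis, rad: 0 in the middle column, positive towards +y, about +-0.35 in the outer columns. As stiff, stays where it is left. The lever starts somewhere in the middle column.
- green_marker: Round green marker button, 16 mm across and 4.5 mm tall, fixed on the gate plate just beyond the end of one corner slot: at x = +-42, y = +-28 mm in the gearbox frame, which corner changes from start to start. Origin at the centre of its underside.
- red_marker: Round red marker button, 16 mm across and 4.5 mm tall, fixed on the gate plate just beyond the end of one corner slot: at x = +-42, y = +-28 mm in the gearbox frame, which corner changes from start to start. Origin at the centre of its underside.
- yellow_marker: Round yellow marker button, 16 mm across and 4.5 mm tall, fixed on the gate plate just beyond the end of one corner slot: at x = +-42, y = +-28 mm in the gearbox frame, which corner changes from start to start. Origin at the centre of its underside.
- blue_marker: Round blue marker button, 16 mm across and 4.5 mm tall, fixed on the gate plate just beyond the end of one corner slot: at x = +-42, y = +-28 mm in the gearbox frame, which corner changes from start to start. Origin at the centre of its underside.
- mug: Bystander: white mug with green dots, 78 mm across, handle to 114 mm, 93 mm tall. Origin at the centre of its underside.
- nail_jar: Bystander: jar of nails with a black cap, 62 mm across, 80 mm tall. Origin at the centre of its underside.
- hole_saw: Bystander: red hole saw, 39 mm across, 64 mm tall. Origin at the centre of its underside.
- masking_tape: Bystander: roll of masking tape lying flat, 96 mm across, 25 mm tall. Origin at the centre of its underside.

How it is judged (in metres and radians):
At the end, for the whole second after the job is handed in: The lever is at rest in the green-marked slot, its stem within about 5 mm of the slot's end (stem point less than 21.5 mm from the green marker's centre, seen from above) (horizontal distance between stem and green_marker below 0.0215 m and velocity of joint shift between -0.05 and 0.05 rad/s and velocity of joint select between -0.05 and 0.05 rad/s); the robot touches nothing.
It fails at once if the lever is pushed into the red, yellow or blue slot (stem point within 27 mm of its marker) (horizontal distance between stem and red_marker below 0.027 m or horizontal distance between stem and yellow_marker below 0.027 m or horizontal distance between stem and blue_marker below 0.027 m).
It fails at once if the knob or gearbox is pushed or squeezed with more than 35 N (contact force between the fingers and gearbox above 35 N).
It fails at once if a thing standing around is moved more than 20 mm (distance of any of mug, nail_jar, hole_saw, masking_tape from where it was at the start of the episode above 0.02 m).
It also fails if it takes over 54 s, if anything falls off the work surface, if the arm or the gripper's body presses on something with over 40 N, if the wrist force passes 120 N, or if a joint passes its speed limit or range.

### The arm

A 7-joint arm with a two-finger parallel gripper is mounted at the origin on a cart in front of the work surface, level with it; the furniture and walls round the work are solid. World frame = base frame: x ahead of the robot, y to its left, z up, the work surface at z = 0. Lengths are in mm, angles in degrees, forces in N, time in s.
With the tool pointing down it reaches from about 350 to 900 mm from the base axis. Payload 19.9 kg.
Tool frame: the origin (TCP) lies at the very end of the fingers, on their centre line; the grasp point (between the pads) lies hold_point_z behind it (hold_point_z is the distance from the TCP to the grasp point, in mm); z points along the fingers, y is the direction in which the jaws open and shut (so a half turn about z gives the same grasp; the last joint's range is limited). The gripper opens to 94 mm and grips with 3 to 60 N. Pads are 16 mm wide; open, the fingers measure 119 mm over their backs; the gripper's body (75 mm by 177 mm) begins 78 mm behind the grasp point.
Start: joints at [74.914, 23.915, -0.59, 92.452, 0.269, 63.638, -3.037], TCP at [137.486, -609.669, 205.425] pointing down, gripper open.
Joint ranges: [-161.28, 161.28], [-22.2, 115.67], [-73.04, 71.86], [3.21, 147.25], [-68.34, 248.33], [10.77, 114.83], [-161.83, 161.83]. Speed limits (degrees/s): [108.29, 108.29, 136.94, 136.94, 172.46, 172.46, 172.46].

### API

Orientations are given as a 3x3 rotation matrix whose columns are the frame's x, y, z axes.
In Python, from cell import * gives the robot as it stands.
- The arm moves only by the tool drive_tool, never from a script. Its argument "increments" is text: rows parted by semicolons, each of 7 numbers parted by spaces: the finger opening in cm, from 0 to 9.4, then the shift along the tool's x, y, z in cm, then the turn, a rotation vector about the tool's x, y, z in degrees. A call has 1 to 10 rows; each row shifts and turns the commanded pose from where the row before left it, along the tool's axes as they then stand; what a row does not reach is not made up. A row lasts 1/10 s, in which the tool goes at most 50 mm and 8.59 degrees, less where a joint would pass 70% of its speed; a pose out of reach is approached as far as the arm can. A call with a gripper value outside its range is refused whole. The fingers move at their own pace and stop on an object; "grip_force" is the grip in N (left out, the last holds). Time passes only in rows, so rows that do not move let the fingers close. It gives the time, the measured TCP pose, the force and the opening at its end, in the units of the state.
- sense(): the state, without advancing time (a new reading comes with each control period).
- grab_frame(name): name is "scene" or "side" or "wrist"; returns a dict with "frame" (400x640x3 uint8, blue, green, red), "depth" (400x640 float32, mm along the optical axis (not along the pixel's ray), 0 where there is no reading), "fx", "fy", "cx", "cy" (pixels), "xyz" and "orientation" of the camera in the world. Camera axes: x right, y down, z forward; pixel columns grow to the right and rows downward; lengths in mm; the calibration is good to about 2 mm. A picture is of the moment at which its call begins.
- sign_off(): hands the job in, once; it reports no verdict.
The state is a dict: "t": time; "joint_pos": joint angles; "dq": joint speeds; "tau": joint torques, N m; "ee_pos": TCP position; "orientation": TCP orientation; "force": force on the tool from outside, world axes, zero at the start; "moment": the same for the moment, N m; "finger_gap": opening from 0.0 (shut) to 1.0 (fully open).
Only numpy, scipy, OpenCV 4.12 (cv2) and the standard library are available. Lean on these libraries where they do the work, as an engineer would, in place of code of your own. Each camera call takes 0.05 s, during which the arm holds its last target. There are 200 camera calls.

## Working session

There is one attempt and no reset: what is moved stays moved. The work goes in short steps, Python scripts to look and compute and a tool call to move; the robot and the scene stay as the last step left them, time stands still between calls to the robot, and variables do not carry over. Pictures are saved under pics/ and viewed, about 8 in all and at most 12, crops included, and the job is handed in when it is done.

Besides the shell and the picture viewer there is one more tool, called after "Emit:" as name(argument=value, ...) on one line, values as JSON. drive_tool: Moves the arm, as the interface text tells. Its arguments: {"type":"object","properties":{"increments":{"type":"string"},"grip_force":{"type":"number"}},"required":["increments"]}

```bash
mkdir -p pics; ls
cat > h.py <<'E'
from cell import *
import numpy as np, cv2
def save(f,n,crop=None,s=1):
    im=f["frame"]
    if crop: im=im[crop[1]:crop[3],crop[0]:crop[2]]
    cv2.imwrite("pics/"+n,cv2.resize(im,None,fx=s,fy=s,interpolation=cv2.INTER_CUBIC))
def cloud(f):
    d=f["depth"].astype(float);v,u=np.mgrid[:400,:640]
    p=np.stack([(u-f["cx"])/f["fx"]*d,(v-f["cy"])/f["fy"]*d,d],-1)
    return p@np.array(f["orientation"]).T+np.array(f["xyz"])
E
python3 - <<'E'
from h import *
s=sense();print(s)
fs=[grab_frame(n) for n in("scene","side","wrist")]
for n,f in zip(("scene","side"),fs):
    print(n,f["xyz"],np.round(f["orientation"],2).tolist(),f["fx"]);save(f,n+"1.png");np.save(n+".npy",f,allow_pickle=True)
cv2.imwrite("pics/all.png",cv2.resize(np.vstack([np.hstack([fs[0]["frame"],fs[1]["frame"]])]),(800,250)))
E
```

```text
pics
{'t': 0.0, 'joint_pos': array([74.91336703, 23.94816591, -0.59103546, 92.48575334,  0.26978261,
       63.63807196, -3.03728996]), 'dq': array([ 0.04481431,  0.04970297, -0.05567595,  0.02522011, -0.03571155,
        0.06992599, -0.06792114]), 'tau': array([ 1.99381329e-04, -8.51231003e+01,  6.39198516e-01, -4.25981712e+01,
       -4.87307576e-02,  1.86935702e-02,  1.42294225e-04]), 'ee_pos': array([ 137.40608069, -609.3168781 ,  204.82217222]), 'orientation': array([[ 9.75497705e-01,  2.20009310e-01, -3.62600392e-04],
       [ 2.20009589e-01, -9.75496998e-01,  1.17820104e-03],
       [-9.45003953e-05, -1.22910797e-03, -9.99999240e-01]]), 'force': array([-0.35560537, -0.19840968, -1.04909472]), 'moment': array([ 0.02463695, -0.0101862 ,  0.04151412]), 'finger_gap': 0.999396040432325}
scene [210.44109444 243.24312038 554.15466708] [[-0.9, -0.23, 0.36], [-0.43, 0.45, -0.78], [0.02, -0.86, -0.51]] 396.00266528282935
side [516.67814308 303.45342057 782.12174368] [[-1.0, 0.01, 0.01], [-0.01, 0.67, -0.74], [-0.01, -0.74, -0.67]] 383.0571872424451
```

View pics/scene1.png

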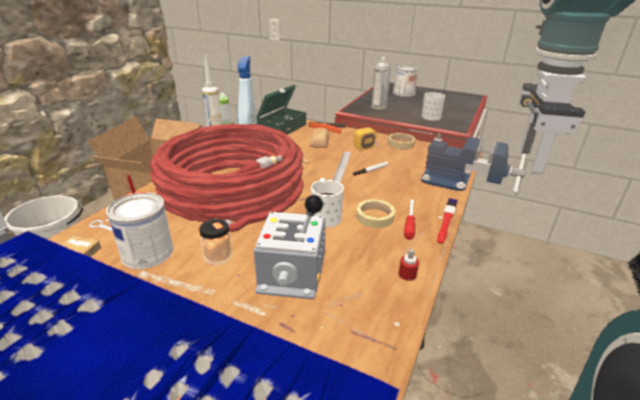

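View pics/side1.png

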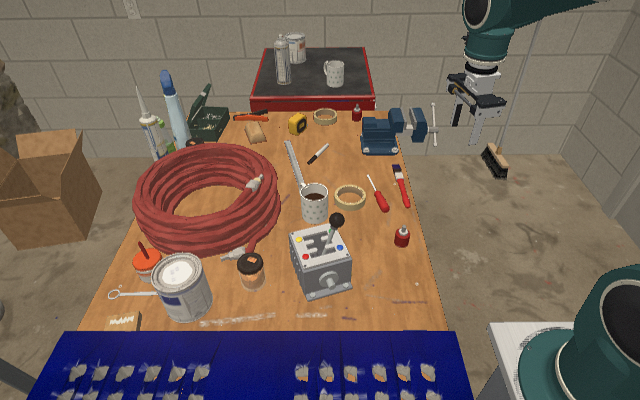

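The side view shows the gearbox at about (320,255) with its stub towards +y and the knob at (337,220). The mug is behind it at (315,200), the tape at (350,196), the nail jar at (250,268) and the hole saw at (402,237). The arm is parked at the far right. Next I'll measure the plate and markers.

Run:
```python
from h import *
ims=[]
for n,c in(("scene",(235,170,365,300)),("side",(270,190,370,290))):
    f=np.load(n+".npy",allow_pickle=True).item();P=cloud(f)
    im=f["frame"][c[1]:c[3],c[0]:c[2]];ims.append(cv2.resize(im,(395,395),interpolation=cv2.INTER_CUBIC))
    Q=P[c[1]:c[3],c[0]:c[2]];hsv=cv2.cvtColor(im,cv2.COLOR_BGR2HSV)
    m=(abs(Q[...,2]-101)<4)
    print(n,"plate",cv2.minAreaRect(Q[m][:,:2].astype(np.float32)),Q[m].mean(0))
    for k,(a,b) in dict(green=(45,80),yellow=(20,35),blue=(100,130),red=(0,6)).items():
        mm=(hsv[...,0]>=a)&(hsv[...,0]<=b)&(hsv[...,1]>130)&(hsv[...,2]>60)&(abs(Q[...,2]-103)<8)
        print(k,mm.sum(),np.round(np.median(Q[mm],0),1) if mm.any() else None)
    kb=(hsv[...,2]<60)&(Q[...,2]>130)
    q=Q[kb]
    A=np.c_[2*q,np.ones(len(q))];x=np.linalg.lstsq(A,(q**2).sum(1),rcond=None)[0]
    print("knob",kb.sum(),q.mean(0),q.min(0),q.max(0),"sph",x[:3],np.sqrt(x[3]+x[:3]@x[:3]))
    vd=np.array(f["xyz"])-q.mean(0);vd/=np.linalg.norm(vd);print("knob est",q.mean(0)-vd*12)
    for nm,(u,v) in dict(scene=dict(mug=(327,200),tape=(375,212),jar=(214,240),saw=(408,266)),side=dict(mug=(314,200),tape=(350,196),jar=(250,268),saw=(402,238)))[n].items(): print(nm,P[v,u].round())
cv2.imwrite("pics/crop1.png",np.hstack(ims))
```

```text
scene plate ((596.2232055664062, -365.98114013671875), (159.37112426757812, 327.5900573730469), 44.14949417114258) [ 555.40709575 -324.04659475  100.37646132]
green 12 [ 500.7 -342.7  104.2]
yellow 15 [ 580.  -316.3  103.4]
blue 18 [ 483.8 -290.1  103.4]
red 453 [ 680.3 -441.1  102.2]
knob 204 [ 486.55500413 -311.0115208   169.64896197] [ 473.72634173 -323.76208073  147.13017269] [ 502.90358654 -302.79453317  182.08626235] sph [ 490.36325758 -320.7964095   164.30590728] 16.338739268579044
knob est [ 491.10077026 -320.13642138  163.31870134]
mug [ 532. -473.   79.]
tape [ 450. -595.   -0.]
jar [ 679. -247.   65.]
saw [ 310. -381.   37.]
side plate ((563.8111572265625, -382.30242919921875), (117.38056945800781, 298.23284912109375), 22.440813064575195) [ 535.14886234 -302.78808939  100.77748227]
green 3 [ 505.9 -345.   103.5]
yellow 25 [ 580.1 -317.1  104.1]
blue 25 [ 481.  -291.1  104.6]
red 62 [ 655.6 -474.8  103.3]
knob 161 [ 490.32626691 -300.92901722  184.58501724] [ 474.58430643 -328.89753624  146.90932525] [516.67814308 303.45342057 782.12174368] sph [509.23717143  -2.56290162 474.69236985] 432.92905935194136
knob est [ 489.95437492 -309.45839044  176.15225442]
mug [ 546. -513.   55.]
tape [ 437. -592.    1.]
jar [ 689. -249.   82.]
saw [ 314. -380.   38.]
```

View pics/crop1.png

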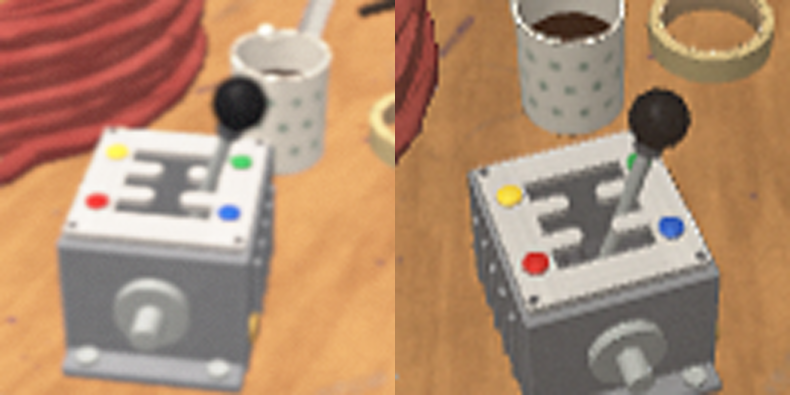

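The crop shows four markers on the plate: yellow top left, red bottom left, green top right, blue bottom right. In the gearbox frame green is the (-x,-y) corner, blue (-x,+y) and yellow (+x,-y). The spacings fit the given 56 and 84 mm.

- **Gearbox:** yaw is about 19.2° and the centre about (531,-303).
- **Knob:** about gearbox (-44,-3), so it sits at the -x end of the middle slot.
- **Plan:** close the fingers, align the tool with the gearbox axes, push +x to the channel, then -y, then -x.

Emit:
drive_tool(increments="0 0 0 0 0 0 -6.5; 0 3.8 -1.5 0 0 0 0; 0 3.8 -1.5 0 0 0 0; 0 3.8 -1.5 0 0 0 0; 0 3.8 -1.5 0 0 0 0; 0 3.8 -1.5 0 0 0 0; 0 3.8 -1.5 0 0 0 0; 0 3.8 -1.5 0 0 0 0; 0 3.8 -1.5 0 0 0 0; 0 3.8 -1.5 0 0 0 0", grip_force=10)

```text
t: 1.15
ee_pos: [417.0, -368.4, 205.4]
orientation: [[0.944, 0.329, -0.0], [0.329, -0.944, 0.0], [-0.0, -0.0, -1.0]]
force: [0.8, -1.3, -0.8]
finger_gap: 0.183
```

```bash
cat >> h.py <<'E'
th=np.deg2rad(19.2);C=np.array([531.3,-303.3]);G=np.array([[np.cos(th),np.sin(th)],[-np.sin(th),np.cos(th)]])
def g(p): p=np.asarray(p);return np.r_[G@(p[:2]-C),p[2]]
def rep():
    s=sense();print("t",s["t"],"tcp gear",g(s["ee_pos"]).round(1),"tool x yaw",np.rad2deg(np.arctan2(s["orientation"][1,0],s["orientation"][0,0])).round(2),"z",s["orientation"][:,2].round(3),"F",s["force"].round(1),"gap",s["finger_gap"])
E
python3 -c "from h import *;rep()"
```

```text
t 1.15 tcp gear [-129.3  -23.9  205.4] tool x yaw 19.2 z [-0.  0. -1.] F [ 0.8 -1.3 -0.8] gap 0.1828627286200972
```

Emit:
drive_tool(increments="0 2.1 -1.0 0 0 0 0; 0 2.1 -1.1 0 0 0 0; 0 0 0 2 0 0 0; 0 0 0 2 0 0 0; 0 0 0 1.7 0 0 0; 0 0 0 0 0 0 0; 0 0 0 0 0 0 0")

```text
t: 1.85
ee_pos: [448.8, -336.0, 148.8]
orientation: [[0.944, 0.329, -0.0], [0.329, -0.944, 0.0], [-0.0, -0.0, -1.0]]
force: [0.1, -0.1, 0.6]
finger_gap: 0.006
```

Run:
```python
from h import *
rep();a=grab_frame("scene");b=grab_frame("side")
r=lambda f,c:cv2.resize(f["frame"][c[1]:c[3],c[0]:c[2]],(395,395),interpolation=cv2.INTER_CUBIC)
cv2.imwrite("pics/c2.png",np.hstack([r(a,(235,150,365,280)),r(b,(280,170,380,270))]))
```

```text
t 1.85 tcp gear [-88.6  -3.8 148.8] tool x yaw 19.21 z [-0.  0. -1.] F [ 0.1 -0.1  0.6] gap 0.00575868818689325
```

View pics/c2.png

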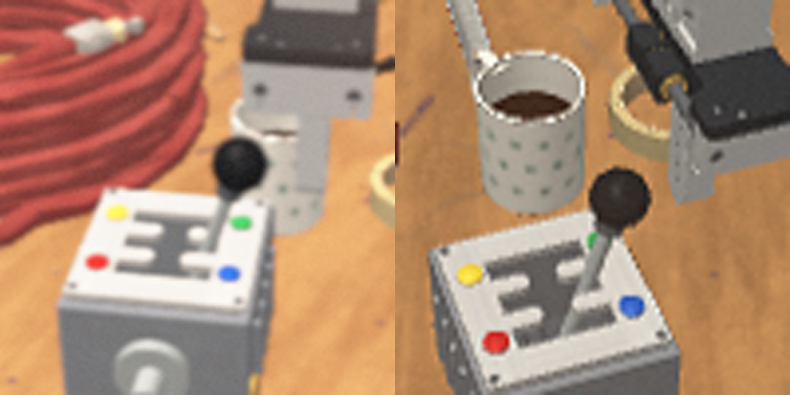

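The closed fingers stand to the robot's side of the knob, level with it, and there is a gap between them. Next is the +x push.

Emit:
drive_tool(increments="0 0.6 0 0 0 0 0; 0 0.6 0 0 0 0 0; 0 0.6 0 0 0 0 0; 0 0.6 0 0 0 0 0; 0 0.6 0 0 0 0 0; 0 0.6 0 0 0 0 0; 0 0.6 0 0 0 0 0; 0 0.6 0 0 0 0 0; 0 0.6 0 0 0 0 0; 0 0.4 0 0 0 0 0")

```text
t: 2.95
ee_pos: [504.2, -316.6, 148.4]
orientation: [[0.944, 0.329, 0.0], [0.329, -0.944, 0.0], [0.0, -0.0, -1.0]]
force: [-2.2, -1.4, 1.3]
finger_gap: 0.005
```

```bash
cat >> h.py <<'E'
def knob(f):
    P=cloud(f);hsv=cv2.cvtColor(f["frame"],cv2.COLOR_BGR2HSV);q=(P[...,:2]-C)@G.T
    m=(hsv[...,2]<65)&(P[...,2]>135)&(P[...,2]<195)&(abs(q[...,0])<75)&(abs(q[...,1])<80)
    n,l,s,_=cv2.connectedComponentsWithStats(m.astype(np.uint8));i=1+s[1:,4].argmax();m=l==i
    p=P[m];p=p[np.abs(p-np.median(p,0)).max(1)<20]
    from scipy.optimize import least_squares
    v=p.mean(0)-np.array(f["xyz"]);v/=np.linalg.norm(v)
    r=least_squares(lambda c:np.linalg.norm(p-c,axis=1)-18,p.mean(0)+12*v,loss="soft_l1")
    print("knob gear",len(p),g(r.x).round(1))
E
python3 - <<'E'
from h import *
rep();a=grab_frame("scene");b=grab_frame("side");knob(a);knob(b)
for n in("scene","side"):knob(np.load(n+".npy",allow_pickle=True).item())
r=lambda f,c:cv2.resize(f["frame"][c[1]:c[3],c[0]:c[2]],(395,395),interpolation=cv2.INTER_CUBIC)
cv2.imwrite("pics/c3.png",np.hstack([r(a,(235,150,365,280)),r(b,(280,170,380,270))]))
E
```

```text
t 2.95 tcp gear [-30.   -3.6 148.4] tool x yaw 19.23 z [ 0.  0. -1.] F [-2.2 -1.4  1.3] gap 0.0052194244231777535
knob gear 200 [ -3.7  -5.4 169.7]
knob gear 174 [ -4.2  -3.9 170.7]
knob gear 214 [-44.4  -5.1 163.4]
knob gear 169 [-45.6  -3.6 164.4]
```

View pics/c3.png

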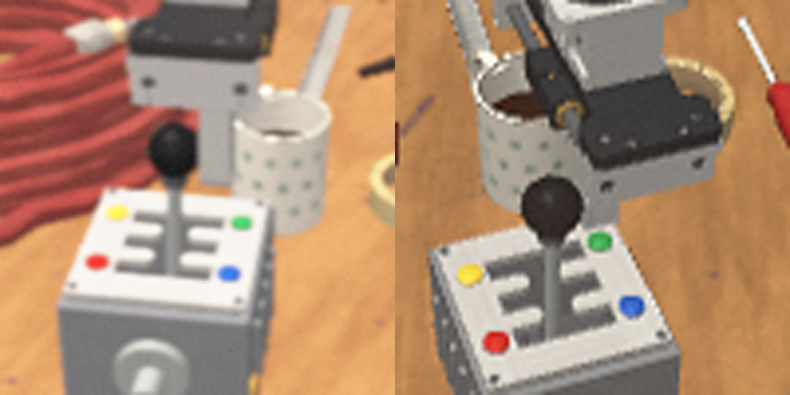

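The view shows the lever nearly upright in the channel: the knob measures x≈-4 and the tool contact is good. I'll push 4 mm more, back off, and go round to the knob's +y side.

Emit:
drive_tool(increments="0 0.4 0 0 0 0 0; 0 0 0 0 0 0 0; 0 -1.2 0 0 0 0 0; 0 -1.2 -1.5 0 0 0 0; 0 0 -2 0 0 0 0; 0 0 -1.3 0 0 0 0; 0 1.5 0 0 0 0 0; 0 1.5 0 0 0 0 0; 0 2 0 0 0 0 0; 0 0 0 0 0 0 0")

```text
t: 4.05
ee_pos: [519.0, -260.4, 148.2]
orientation: [[0.943, 0.331, 0.001], [0.331, -0.943, 0.001], [0.001, -0.0, -1.0]]
force: [-0.7, -0.3, -0.3]
finger_gap: 0.006
```

Run:
```python
from h import *
rep();knob(grab_frame("scene"));knob(grab_frame("side"))
```

```text
t 4.05 tcp gear [  2.5  44.6 148.2] tool x yaw 19.35 z [ 0.001  0.001 -1.   ] F [-0.7 -0.3 -0.3] gap 0.0064337642096660135
knob gear 39 [  0.   -5.8 170.7]
knob gear 55 [ -0.9  -3.9 171.2]
```

Emit:
drive_tool(increments="0 -0.2 0.6 0 0 0 0; 0 0 0.6 0 0 0 0; 0 0 0.6 0 0 0 0; 0 0 0.6 0 0 0 0; 0 0 0.6 0 0 0 0; 0 0 0.6 0 0 0 0; 0 0 0.6 0 0 0 0; 0 0 0.6 0 0 0 0; 0 0 0.6 0 0 0 0; 0 0 0.4 0 0 0 0")

```text
t: 5.15
ee_pos: [533.4, -317.7, 148.3]
orientation: [[0.944, 0.329, -0.0], [0.329, -0.944, 0.0], [-0.0, -0.0, -1.0]]
force: [-0.2, 1.7, -2.0]
finger_gap: 0.006
```

Run:
```python
from h import *
rep();a=grab_frame("scene");b=grab_frame("side");knob(a);knob(b)
r=lambda f,c:cv2.resize(f["frame"][c[1]:c[3],c[0]:c[2]],(395,395),interpolation=cv2.INTER_CUBIC)
cv2.imwrite("pics/c4.png",np.hstack([r(a,(235,150,365,280)),r(b,(280,170,380,270))]))
```

```text
t 5.15 tcp gear [ -2.8 -14.3 148.3] tool x yaw 19.2 z [-0.  0. -1.] F [-0.2  1.7 -2. ] gap 0.0062887999811177915
knob gear 14 [  3.  -40.1 166.5]
knob gear 72 [ -2.1 -43.7 165.3]
```

View pics/c4.png

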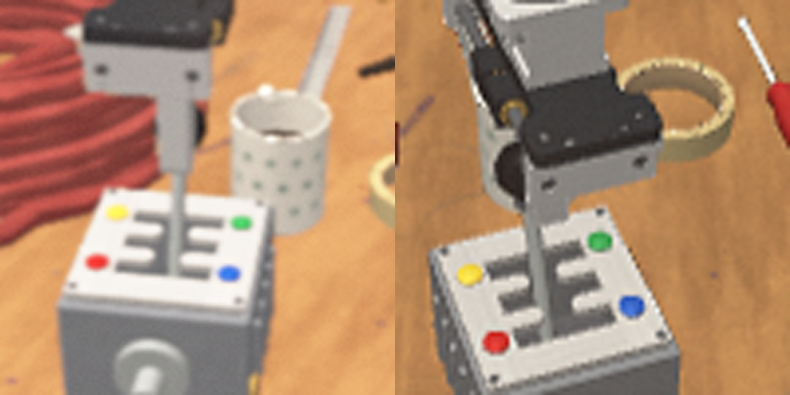

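The lever is in the channel and leans towards -y, with the knob at y≈-44. The outer column needs about -50, so I'll push 5 mm more, then back off and go round to the +x side.

Emit:
drive_tool(increments="0 0 0.2 0 0 0 0; 0 0 0.2 0 0 0 0; 0 0 0.1 0 0 0 0; 0 0 0 0 0 0 0")

```text
t: 5.65
ee_pos: [535.0, -321.9, 148.4]
orientation: [[0.944, 0.329, -0.0], [0.329, -0.944, 0.0], [0.0, -0.0, -1.0]]
force: [0.4, 1.0, -1.4]
finger_gap: 0.003
```

Emit:
drive_tool(increments="0 0 -1.5 0 0 0 0; 0 1.5 -0.5 0 0 0 0; 0 2 0 0 0 0 0; 0 1.5 0 0 0 0 0; 0 0 1.5 0 0 0 0; 0 0 2 0 0 0 0; 0 0 1.4 0 0 0 0; 0 0 0 0 0 0 0; 0 0 0 0 0 0 0")

```text
t: 6.55
ee_pos: [591.6, -332.7, 148.1]
orientation: [[0.944, 0.329, -0.0], [0.329, -0.944, 0.001], [-0.0, -0.001, -1.0]]
force: [0.6, 0.1, -0.3]
finger_gap: 0.006
```

Run:
```python
from h import *
rep();a=grab_frame("scene");b=grab_frame("side");knob(a);knob(b)
r=lambda f,c:cv2.resize(f["frame"][c[1]:c[3],c[0]:c[2]],(395,395),interpolation=cv2.INTER_CUBIC)
cv2.imwrite("pics/c5.png",np.hstack([r(a,(235,150,365,280)),r(b,(280,170,380,270))]))
```

```text
t 6.55 tcp gear [ 47.2 -47.6 148.1] tool x yaw 19.19 z [-0.     0.001 -1.   ] F [ 0.6  0.1 -0.3] gap 0.005981083768345933
knob gear 184 [ 1.000e-01 -5.020e+01  1.629e+02]
knob gear 96 [ -1.  -48.6 164. ]
```

View pics/c5.png

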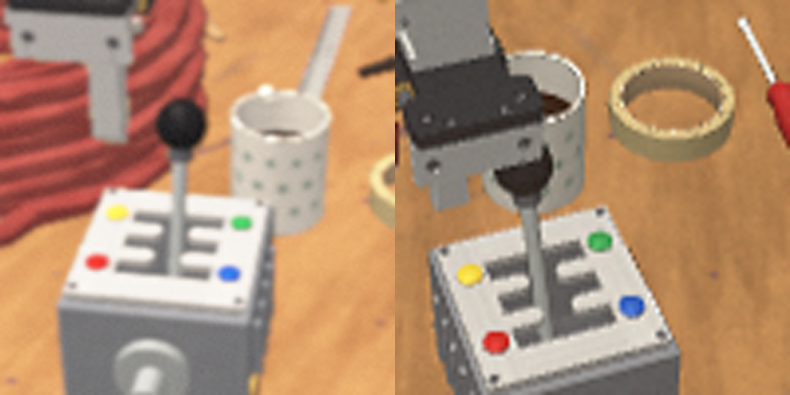

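The knob is at (0,-49.5) in the outer column, with the finger on its +x side. Next is the -x push into the green slot.

Emit:
drive_tool(increments="0 -0.6 0 0.3 0 0 0; 0 -0.6 0 0 0 0 0; 0 -0.6 0 0 0 0 0; 0 -0.6 0 0 0 0 0; 0 -0.6 0 0 0 0 0; 0 -0.6 0 0 0 0 0; 0 -0.6 0 0 0 0 0; 0 -0.6 0 0 0 0 0; 0 -0.6 0 0 0 0 0; 0 -0.5 0 0 0 0 0")

```text
t: 7.65
ee_pos: [535.4, -352.2, 145.2]
orientation: [[0.944, 0.329, -0.0], [0.329, -0.944, 0.0], [-0.0, -0.001, -1.0]]
force: [1.9, 0.8, -1.3]
finger_gap: 0.006
```

Run:
```python
from h import *
rep();knob(grab_frame("scene"));knob(grab_frame("side"))
```

```text
t 7.65 tcp gear [-12.2 -47.5 145.2] tool x yaw 19.21 z [-0.  0. -1.] F [ 1.9  0.8 -1.3] gap 0.005914738573966084
knob gear 190 [-39.3 -48.5 158. ]
knob gear 100 [-41.3 -47.  158.7]
```

Emit:
drive_tool(increments="0 -0.1 0 0 0 0 0; 0 -0.1 0 0 0 0 0; 0 -0.1 0 0 0 0 0; 0 -0.1 0 0 0 0 0; 0 0 0 0 0 0 0")

```text
t: 8.25
ee_pos: [532.1, -353.4, 145.4]
orientation: [[0.944, 0.329, -0.0], [0.329, -0.944, 0.0], [-0.0, -0.0, -1.0]]
force: [1.5, 0.5, -2.2]
finger_gap: 0.005
```

Emit:
drive_tool(increments="0 -0.1 0 0 0 0 0; 0 -0.1 0 0 0 0 0; 0 0 0 0 0 0 0")

```text
t: 8.55
ee_pos: [530.1, -354.2, 145.4]
orientation: [[0.944, 0.329, -0.0], [0.329, -0.944, 0.0], [-0.0, -0.0, -1.0]]
force: [2.9, 1.9, -0.8]
finger_gap: 0.003
```

Emit:
drive_tool(increments="0 -0.1 0 0 0 0 0; 0 0 0 0 0 0 0")

```text
t: 8.75
ee_pos: [529.4, -354.4, 145.4]
orientation: [[0.944, 0.329, 0.0], [0.329, -0.944, 0.0], [0.0, -0.0, -1.0]]
force: [3.4, 1.7, -2.5]
finger_gap: 0.005
```

Run:
```python
from h import *
rep();knob(grab_frame("scene"));knob(grab_frame("side"))
```

```text
t 8.75 tcp gear [-18.6 -47.7 145.4] tool x yaw 19.21 z [ 0.  0. -1.] F [ 3.4  1.7 -2.5] gap 0.004618163090638749
knob gear 184 [-45.5 -47.8 155.9]
knob gear 107 [-47.1 -46.5 157.1]
```

Emit:
drive_tool(increments="0 -0.1 0 0 0 0 0; 0 0 0 0 0 0 0")

```text
t: 9.05
ee_pos: [528.8, -354.6, 145.4]
orientation: [[0.944, 0.329, 0.001], [0.329, -0.944, 0.0], [0.001, -0.0, -1.0]]
force: [5.3, 2.0, -4.1]
finger_gap: 0.009
```

The force is rising and the tool is lagging its target, so the lever is against the slot end. I'll back off and check.

Emit:
drive_tool(increments="0 1 0 0 0 0 0; 0 2 0 0 0 0 0; 0 2.5 0 0 0 0 0; 0 2.5 0 0 0 0 0; 0 0 0 -3 0 0 0; 0 0 0 -4 0 0 0; 0 0 0 0 0 0 0; 0 0 0 0 0 0 0")

```text
t: 9.85
ee_pos: [604.4, -328.8, 216.2]
orientation: [[0.944, 0.329, 0.001], [0.329, -0.944, -0.001], [0.001, 0.001, -1.0]]
force: [-0.7, -0.6, -0.6]
finger_gap: 0.007
```

Run:
```python
from h import *
rep();a=grab_frame("scene");b=grab_frame("side");knob(a);knob(b)
r=lambda f,c:cv2.resize(f["frame"][c[1]:c[3],c[0]:c[2]],(395,395),interpolation=cv2.INTER_CUBIC)
cv2.imwrite("pics/c6.png",np.hstack([r(a,(235,150,365,280)),r(b,(280,170,380,270))]))
```

```text
t 9.85 tcp gear [ 60.7 -48.1 216.2] tool x yaw 19.2 z [ 0.001 -0.001 -1.   ] F [-0.7 -0.6 -0.6] gap 0.007401265481041159
knob gear 189 [-46.2 -48.  155.9]
knob gear 162 [-47.6 -46.3 156.7]
```

View pics/c6.png

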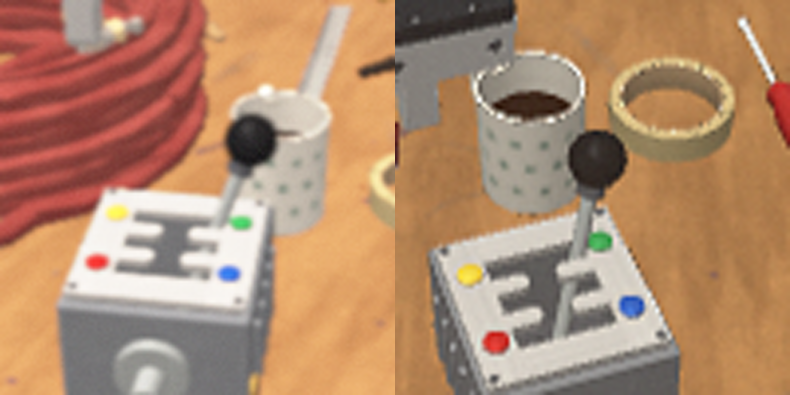

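The lever leans into the green slot with its stem right beside the green marker. The mug and tape haven't moved, and the fingers are well clear. The knob at (-46.5,-47.5) puts the stem about 16 mm from the marker's centre, so I'll hand in.

```bash
python3 -c "from cell import *;print(sign_off())"
```

```text
the job is handed in; nothing more can be done
None
```

The lever is fully home in the green-marked slot, and I've handed the job in; no verdict was reported. With the fingers closed, I pushed the knob +x out of the middle slot, then -y along the cross channel, then -x into the green slot (the -x, -y corner). It did not enter any other coloured slot.

- **Final position:** after backing off, the knob measured about (-46.5, -47.5, 156) mm in the gearbox frame, against the expected (-45, -49, 154). That puts the stem about 16 mm from the green marker, inside the 21.5 mm limit.
- **Forces:** the highest tool force I read was about 7 N, when the lever met the slot end. I only read it at the end of each move, so brief peaks in between were not seen.
- **Surroundings:** the tool was clear of everything at hand-in, at 9.9 s. The mug and tape looked unmoved in the last picture. The nail jar and hole saw were outside that view, but the fingers stayed at least 145 mm above the table, higher than both.
- **Disagreements:** the two cameras differed by 1–2 mm on the knob, within calibration. My colour search for the red marker picked up the hose instead, so I fitted the gearbox pose from the green, yellow and blue markers only.

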